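# Close the flow-cell housing and lock its quarter-turn latch

## Robot

A 6-joint arm with a two-finger parallel gripper is mounted at the origin on a cart in front of the work surface, level with it; the furniture and walls round the work are solid. World frame = base frame: x ahead of the robot, y to its left, z up, the work surface at z = 0. Lengths are in mm, angles in rad, forces in N, time in s.
With the tool pointing down it reaches from about 300 to 775 mm from the base axis. Payload 14.6 kg.
Tool frame: the origin (TCP) lies on the centre line of the jaws, within the pads' length; the fingertips stand 19 mm ahead of it and the grasp point (between the pads) is the TCP (bot.tip_reach is the distance from the TCP to the fingertips, in mm); y points along the fingers, x is the direction in which the jaws open and shut, and the axes are right-handed (so a half turn about y gives the same grasp; the last joint's range is limited). The gripper opens to 85 mm and grips with 20 to 120 N. Pads are 22 mm wide; open, the fingers measure 114 mm over their backs; the gripper's body (76 mm by 85 mm) begins 54 mm behind the grasp point. The pads swing forward as they close: fully open they stand 13 mm farther back than shut.
Start: joints at [1.228, 0.3, 1.521, -0, 1.321, -0.067], TCP at [149.772, 529.205, 250.281] pointing down, gripper open.
Joint ranges: [-3.03, 3.03], [-0.79, 2.21], [0.23, 2.52], [-1.04, 4.18], [0, 3.07], [-2.55, 2.55]. Speed limits (rad/s): [2.22, 2.22, 2.57, 3.14, 3.14, 3.14].

## Interface

Orientations are given as a unit quaternion [w, x, y, z].
In Python, from rig import bot gives the robot as it stands. Calls block until the motion is done:
- bot.move_to(position, orientation): joint-space move of the TCP to a pose.
- bot.servo_line(position, attitude=None, speed=150, until_force=None): straight line of the TCP; attitude=None keeps the orientation; speed is the mean speed in mm/s. With until_force (N) it stops when the force on the tool has changed by that much, and returns True; else False.
- bot.move_joints(angles): joint-space move.
- bot.move_gripper(opening, grip_force=None): finger opening in mm; grip_force is the grip in N (None keeps the last); returns when the fingers have stopped.
- bot.dwell(seconds).
- bot.ik(position, orientation): joint angles nearest the present ones, or None.
- bot.read_state(): the state.
- bot.read_camera(name): name is "scene" or "top" or "wrist"; returns a dict with "image" (384x512x3 uint8, blue, green, red), "depth" (384x512 float32, mm along the optical axis (not along the pixel's ray), 0 where there is no reading), "fovy" (degrees; the focal length in pixels is half the picture's height over the tangent of half this angle, whatever the lens; pixels are square), "cx", "cy" (the principal point, pixels), "k1" (the pictures are not rectified: a ray, as slopes to the right and down, at radius r is drawn at 1 + k1 r^2 times it, then the intrinsics apply), "eye" and "attitude" of the camera in the world; the wrist camera has in their place "mount" (4x4, takes a point from camera to tool coordinates, whose origin is the TCP and whose axes are the tool frame's). Camera axes: x right, y down, z forward; pixel columns grow to the right and rows downward; lengths in mm; the calibration is good to about 2 mm. A picture is of the moment at which its call begins: read the wrist's pose just before it.
A pose or a line that the arm cannot do raises bot.MotionError and nothing moves.
- bot.finish_job(): hands the job in, once; it reports no verdict.
The state is a dict: "clock": time; "joint_positions": joint angles; "qvel": joint speeds; "effort": joint torques, N m; "ee_pos": TCP position; "tool_rot": TCP orientation; "ft_force": force on the tool from outside, world axes, zero at the start; "moment": the same for the moment, N m; "grip_width": finger opening in mm.
Only numpy, scipy, OpenCV 4.12 (cv2) and the standard library are available. Lean on these libraries where they do the work, as an engineer would, in place of code of your own. Each camera call takes 0.05 s, during which the arm holds its last target. There are 200 camera calls.

## Task

Close up the flow-cell housing: take its cover from the sloping rest, lay it down flat on the bench, handle up, and let go of it. Then pick it up again (now the handle can be reached), set it fully home in the open bay of the housing, and turn the housing's latch clockwise a quarter turn, over the end of the cover, until it drops into its locked detent. Do not push aside the beaker, the flask by the tip box, the white bottle or the roll of tape.

Things in the scene. Friction and masses are not known exactly. Their poses are not given: they have to be found in the camera images.
- cover_center (a point): Centre of the loose cover's plate (half-way up). Plain aluminium plate 140 long (its x) by 60 wide (y) by 18 mm thick (z), 0.28 kg; z points out of the face with the handle. At the start it leans in the rest, its x rising at 68 degrees to the horizontal, its handle towards the middle of the bench. It can be gripped across its 60 mm width half-way along, where both sides are free.
- cover_handle (a point): Point in the cover's black rib handle, 29 mm above cover_center along z, 20 mm above the plate, 10 mm below the handle's top; same axes. The rib stands across the plate's middle: 44 mm along the cover's y, 12 mm thick along its x, so to grip it here the fingers close along the cover's x.
- rest: Fixed sloping aluminium rest with a 130 x 70 mm foot; origin at the underside, below cover_center (within 10 mm) at the start; x points the way the cover leans, roughly to the robot's left. Its back, 36 mm wide, is 125 mm high. A 10 mm lip holds the cover's lower end: draw the cover 20 mm along its own x to clear it. The bench on the robot's side of the rest and to its right is free.
- bay (a point): Centre of the floor of the fixed white housing's open bay, 30 mm above the bench; the cover's underside rests here, cover_center 9 mm above. x runs to the latch, z up. Bay 146 (x) by 67 mm (y), walls 10 mm high, so the cover stands 8 mm proud; either way round in yaw will do. The housing is 88 mm wide and reaches from 82 mm behind to 156 mm ahead along x.
- latch_grip (a point): Point on the latch's upright axis, in its black grip blade, 10 mm below the blade's top; 105 mm from the bay's centre along its x, 78 mm above the bench. The blade is 66 mm long, 12 mm thick; below it a dark steel tongue, its top 22 mm below this point, reaches 52 mm from the axis. Blade and tongue lie along this point's y axis; the tongue points to -y.
- latch (a joint): Turn of the latch in rad, clockwise from above: 0 open (tongue along the bay's -y, clear of the cover), 1.571 locked (tongue along the bay's -x, 1.5 mm over the cover's end). A 10 N spring holds it down; turning takes up to 0.2 N m and lifts it 4 mm over a hump at 0.785 rad. Let go short of that it springs back to 0, past it it drops by itself into the detent at 1.571.
- beaker: 100 ml glass beaker, 53 mm wide, 71 mm high, a bystander; origin at the middle of its underside. It stands before a fixed blue mini-centrifuge (centre at x 0.58, y 0.03 m, about 0.17 m across, under 0.15 m high).
- buffer_bottle: White plastic bottle with a red cap, 52 mm wide, 100 mm high, a bystander; origin at the middle of its underside
- tape: Roll of tan tape, 96 mm wide, 25 mm high, lying flat behind the mini-centrifuge, a bystander; origin at the middle of its underside
- flask: Conical flask with a black stopper, 63 mm wide, 118 mm high, beside the blue tip box, a bystander; origin at the middle of its underside
There are look-alikes about, which are no part of the job. What is shaped like the part that bears cover_center but yellow is not meant.

How it is judged:
By the outcome, as a careful person would: the job done as asked, in the order asked, and still so for the second after the job is handed in, with the robot touching nothing.
It also fails if it takes over 72 s, if anything falls off the work surface, if the arm or the gripper's body presses on something with over 40 N, if the wrist force passes 120 N, or if a joint passes its speed limit or range.

## Working session

There is one attempt and no reset: what is moved stays moved. The work goes in short steps, each a Python script; the robot and the scene stay as the last script left them, time stands still between calls to the robot, and variables do not carry over. Pictures are saved under pics/ and viewed, about 8 in all and at most 12, crops included, and the job is handed in when it is done.

```bash
mkdir -p pics; ls; cat > h.py <<'E'
import numpy as np, cv2
from scipy.spatial.transform import Rotation as R
from rig import bot
def rot(q): return R.from_quat([q[1],q[2],q[3],q[0]])
def quat(r):
    x,y,z,w=r.as_quat(); return [w,x,y,z]
def pose(c,st=None):
    if 'eye' in c:
        a=np.array(c['attitude']); M=a if a.shape==(3,3) else rot(a).as_matrix()
        return M,np.array(c['eye'])
    m=np.array(c['mount']); Rt=rot(st['tool_rot']).as_matrix()
    return Rt@m[:3,:3],Rt@m[:3,3]+np.array(st['ee_pos'])
def cloud(c,st=None):
    h,w=c['depth'].shape; f=h/2/np.tan(np.radians(c['fovy'])/2)
    u,v=np.meshgrid(np.arange(w),np.arange(h))
    K=np.array([[f,0,c['cx']],[0,f,c['cy']],[0,0,1.]])
    p=cv2.undistortPoints(np.stack([u,v],-1).reshape(-1,1,2).astype(float),K,np.array([c['k1'],0,0,0.]),None,None).reshape(h,w,2)
    d=c['depth'].astype(float); P=np.dstack([p*d[...,None],d])
    M,e=pose(c,st); return P@M.T+e
def snap(name,tag):
    st=bot.read_state(); c=bot.read_camera(name); P=cloud(c,st); P[c['depth']==0]=np.nan
    cv2.imwrite(f'pics/{tag}.png',c['image']); np.savez(f'{tag}.npz',P=P,im=c['image']); return c,P
E
python3 - <<'E'
from h import *
s=bot.read_state(); print(s['tool_rot'],s['ft_force'])
for n in('scene','top'):
    c,P=snap(n,n); print(c['fovy'],c['cx'],c['cy'],c['k1'],c['eye'],c['attitude'])
a=[cv2.imread(f'pics/{n}.png') for n in('scene','top')]
for n,i in zip(('scene','top'),a): cv2.imwrite(f'pics/{n}_b.png',cv2.resize(i,(800,600),interpolation=cv2.INTER_CUBIC))
E
```

```text
pics
[-0.56375274  0.56421241  0.4261807  -0.42686909] [-0.48610361 -0.13544142  1.21854019]
46.873197735253754 256.14321453050104 190.72203450975192 -0.05462021534605126 [-395.68764235 -834.17093279  924.5731668 ] [-0.44197589  0.79798725 -0.36048503  0.19474139]
47.19916330906602 244.12223567492936 190.31607522397442 0.0590213018024478 [ 445.95032231   51.62852406 1383.92250259] [ 0.02939795 -0.70070273  0.71198017 -0.03515226]
```

View pics/scene_b.png

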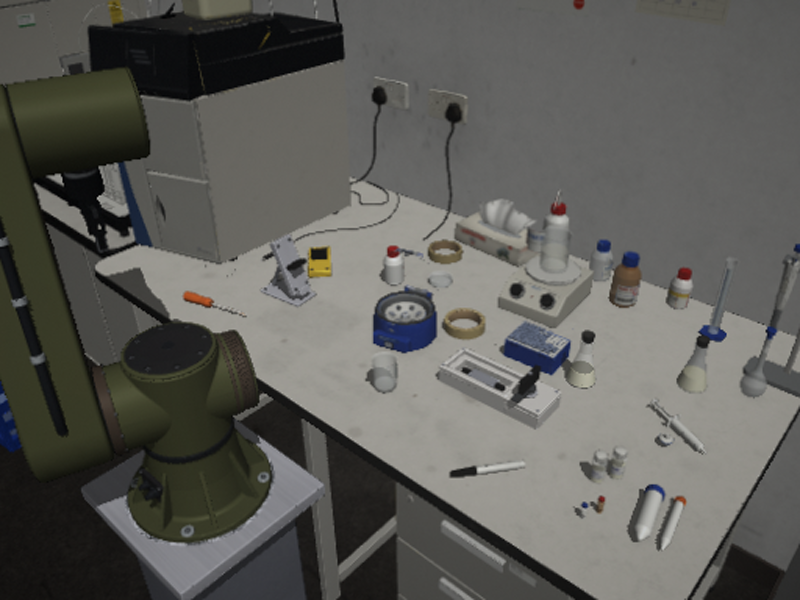

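View pics/top_b.png

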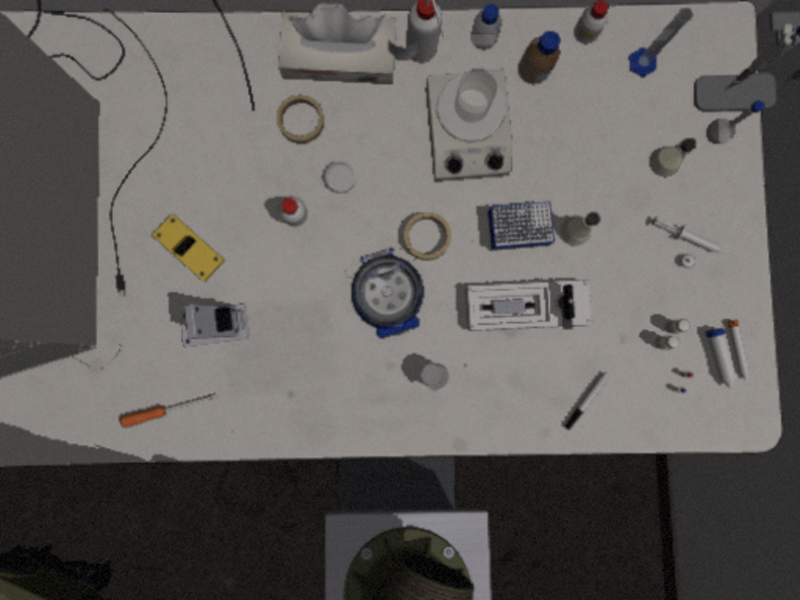

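The scene view shows the cover leaning in the grey rest at (290,275) and the housing at (500,385). In the top view the rest is at (215,323), the housing at (530,305) with its latch at (570,305), and the yellow look-alike is at (188,247). Next I'll measure both from the depth data.

```bash
python3 - <<'E'
from h import *
d=np.load('top.npz'); P=d['P']; im=d['im']
def px(u,v): return P[int(v*.64),int(u*.64)].round(0)
for n,u,v in(('rest',215,323),('bay',510,305),('latch',570,305),('beaker',432,375),('centri',388,290),('bottle',291,210),('tape',426,236),('flask',580,230)): print(n,px(u,v))
a=im[180:230,105:170]; b=im[170:220,290:390]
cv2.imwrite('pics/crop.png',np.vstack([cv2.resize(a,(390,300),interpolation=cv2.INTER_CUBIC).repeat(1,0) if 0 else cv2.copyMakeBorder(cv2.resize(a,(390,300),interpolation=2),0,0,0,210),cv2.resize(b,(600,300),interpolation=2)]))
# depth height fits
Z=P[...,2]
def rect(m,n):
    q=P[m][:,:2].astype(np.float32); print(n,len(q),cv2.minAreaRect(q),np.nanmedian(Z[m]).round(1), q.min(0),q.max(0))
reg=np.zeros(Z.shape,bool); reg[165:225,290:390]=1
for lo,hi in((35,50),(25,34),(50,68),(70,95)): rect(reg&(Z>lo)&(Z<hi),(lo,hi))
# cover: scene-cloud plane
d2=np.load('scene.npz');Q=d2['P']
for n,C in(('top',P),('scene',Q)):
    c=px(215,323); m=(np.abs(C[...,0]-c[0])<90)&(np.abs(C[...,1]-c[1])<110)&(C[...,2]>4); 
    q=C[m]; print(n,len(q),q.min(0).round(),q.max(0).round())
    from collections import Counter
    rng=np.random.default_rng(0);best=None
    for _ in range(2000):
        t=q[rng.choice(len(q),3,False)]; nn=np.cross(t[1]-t[0],t[2]-t[0]); l=np.linalg.norm(nn)
        if l<100: continue
        nn/=l; 
        if not .25<abs(nn[2])<.55: continue
        i=np.abs((q-t[0])@nn)<2
        if best is None or i.sum()>best.sum(): best=i
    w=q[best]; m0=w.mean(0); nn=np.linalg.svd(w-m0)[2][2]; nn*=np.sign(nn[2]); print(best.sum(),m0.round(1),nn.round(3),w.min(0).round(),w.max(0).round(), 'tilt',np.degrees(np.arccos(nn[2])))
E
```

```text
rest [522. 352. 102.]
bay [ 552. -214.   27.]
latch [ 545. -313.   90.]
beaker [415. -57.  10.]
centri [583.  28.  64.]
bottle [733. 209. 101.]
tape [696. -51.   4.]
flask [ 692. -346.   69.]Traceback (most recent call last):
  File "<stdin>", line 6, in <module>
cv2.error: OpenCV(4.12.0) :-1: error: (-5:Bad argument) in function 'copyMakeBorder'
> Overload resolution failed:
>  - copyMakeBorder() missing required argument 'borderType' (pos 6)
>  - copyMakeBorder() missing required argument 'borderType' (pos 6)
```

```bash
python3 - <<'E'
from h import *
d=np.load('top.npz'); P=d['P']; im=d['im']; Z=P[...,2]
d2=np.load('scene.npz');Q=d2['P']
a=im[180:230,105:170]; b=im[170:220,290:390]; e=d2['im'][140:200,160:220]
r=lambda i,s:cv2.resize(i,s,interpolation=cv2.INTER_CUBIC)
cv2.imwrite('pics/crop.png',np.vstack([np.hstack([r(a,(390,300)),r(e,(300,300))]),np.hstack([r(b,(600,300)),np.zeros((300,90,3),np.uint8)])]))
def rect(m,n):
    q=P[m][:,:2].astype(np.float32); print(n,len(q),[np.round(x,1) for x in cv2.minAreaRect(q)],np.nanmedian(Z[m]).round(1), q.min(0).round(),q.max(0).round())
reg=np.zeros(Z.shape,bool); reg[165:225,290:390]=1
for lo,hi in((35,50),(25,34),(50,68),(70,95)): rect(reg&(Z>lo)&(Z<hi),(lo,hi))
for n,C in(('top',P),('scene',Q)):
    m=(np.abs(C[...,0]-522)<70)&(np.abs(C[...,1]-352)<100)&(C[...,2]>5)
    q=C[m]; print(n,len(q),q.min(0).round(),q.max(0).round())
    rng=np.random.default_rng(0);best=None
    for _ in range(3000):
        t=q[rng.choice(len(q),3,False)]; nn=np.cross(t[1]-t[0],t[2]-t[0]); l=np.linalg.norm(nn)
        if l<100: continue
        nn/=l
        if not .2<abs(nn[2])<.6 or nn[1]*nn[2]>0: continue
        i=np.abs((q-t[0])@nn)<2
        if best is None or i.sum()>best.sum(): best=i
    w=q[best]; m0=w.mean(0); nn=np.linalg.svd(w-m0)[2][2]; nn*=np.sign(nn[2]); print(best.sum(),m0.round(1),nn.round(3),w.min(0).round(),w.max(0).round(), 'tilt',np.degrees(np.arccos(nn[2])))
E
```

```text
(35, 50) 1001 [array([ 547.2, -248.6]), array([ 94.1, 237.6]), np.float64(2.1)] 40.8 [ 503. -367.] [ 598. -129.]
(25, 34) 584 [array([ 549.2, -218.3]), array([ 87.2, 176.7]), np.float64(2.0)] 30.0 [ 503. -306.] [ 592. -130.]
(50, 68) 93 [array([ 536.1, -317.7]), array([71.5, 63.9]), np.float64(51.9)] 57.2 [ 502. -363.] [ 583. -302.]
(70, 95) 113 [array([ 553. , -316.2]), array([63.7, 13.8]), np.float64(2.6)] 86.2 [ 521. -323.] [ 585. -308.]
top 1108 [452. 253.   5.] [592. 452. 161.]
371 [523.6 354.1 103.5] [ 0.109 -0.923  0.368] [452. 306.   6.] [584. 380. 161.] tilt 68.39415542959584
scene 884 [455. 254.   5.] [587. 442. 162.]
230 [526.8 346.3  89.2] [ 0.149 -0.908  0.391] [483. 304.   6.] [562. 379. 160.] tilt 66.9737174527838
```

View pics/crop.png

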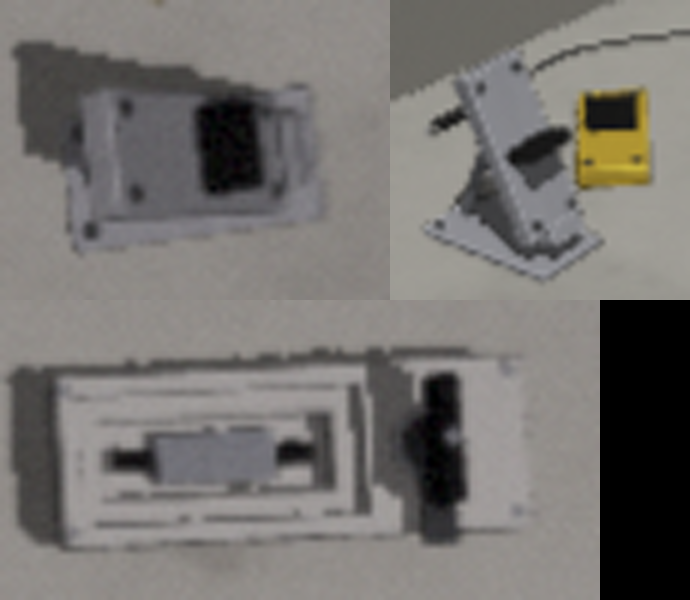

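Top crop: the plate leans with its high end to the left and the black handle to the right at (230,145). Bottom crop: the bay is at left and the latch blade at (443,440), with its tongue pointing towards the robot, so bay x is about world -y. I'll move to a standoff in front of the cover and look with the wrist camera.

```bash
cat >> h.py <<'E'
def Rtool(xdir,ydir):
    y=np.array(ydir,float); y/=np.linalg.norm(y); x=np.array(xdir,float); x-=y*(x@y); x/=np.linalg.norm(x)
    return R.from_matrix(np.column_stack([x,y,np.cross(x,y)]))
E
python3 - <<'E'
from h import *
print('tip',bot.tip_reach)
h=np.array([-.125,.992,0]); h/=np.linalg.norm(h)
a=np.radians(68); cx=np.cos(a)*h+np.sin(a)*np.array([0,0,1]); n=-np.sin(a)*h+np.cos(a)*np.array([0,0,1]); cy=np.cross(n,cx)
C=np.array([528,352,92.])
for s in(1,-1):
    q=quat(Rtool(s*cy,-n))
    for d in (12,100,170,200,230): j=bot.ik(C+n*d,q); print(s,d,None if j is None else np.round(j,2))
    qd=quat(Rtool(s*np.array([-1,0,0]),[0,0,-1])); j=bot.ik([430,220,30],qd); print('flat',s,None if j is None else np.round(j,2))
for s in(1,-1):
  for p in([430,220,60],[546,-212,80]):
    j=bot.ik(p,quat(Rtool([0,s,0],[0,0,-1]))); print('h',s,p,None if j is None else np.round(j,2))
  for an in(0,45,90):
    j=bot.ik([550,-316,80],quat(R.from_euler('z',-an,degrees=True)*Rtool([0,s,0],[0,0,-1]))); print('l',s,an,None if j is None else np.round(j,2))
s=bot.read_state(); c=bot.read_camera('wrist'); print(np.round(c['mount'],3),c['fovy'])
E
```

```text
tip 19.0
1 12 [0.17 0.75 1.62 1.33 1.27 2.38]
1 100 [0.03 0.68 1.64 1.22 1.38 2.4 ]
1 170 [-0.08  0.65  1.62  1.14  1.48  2.42]
1 200 [-0.13  0.64  1.6   1.11  1.52  2.43]
1 230 [-0.18  0.63  1.58  1.09  1.57  2.44]
flat 1 None
-1 12 [ 0.17  0.75  1.62  1.33  1.27 -0.76]
-1 100 [ 0.03  0.68  1.64  1.22  1.38 -0.74]
-1 170 [-0.08  0.65  1.62  1.14  1.48 -0.72]
-1 200 [-0.13  0.64  1.6   1.11  1.52 -0.71]
-1 230 [-0.18  0.63  1.58  1.09  1.57 -0.7 ]
flat -1 [ 0.4   0.47  1.88 -0.    0.79  0.4 ]
h 1 [430, 220, 60] [ 0.4   0.41  1.87 -0.    0.86 -1.17]
h 1 [546, -212, 80] [-0.43  0.57  1.57 -0.    1.01 -2.  ]
l 1 0 [-0.58  0.66  1.41 -0.    1.07 -2.15]
l 1 45 [-0.58  0.66  1.41 -0.    1.07 -1.36]
l 1 90 [-0.58  0.66  1.41 -0.    1.07 -0.58]
h -1 [430, 220, 60] [ 0.4   0.41  1.87 -0.    0.86  1.97]
h -1 [546, -212, 80] [-0.43  0.57  1.57 -0.    1.01  1.14]
l -1 0 [-0.58  0.66  1.41 -0.    1.07  0.99]
l -1 45 [-0.58  0.66  1.41 -0.    1.07  1.78]
l -1 90 None
[[ 1.00000e+00  0.00000e+00 -1.00000e-03 -5.97000e-01]
 [ 1.00000e-03 -3.27000e-01  9.45000e-01 -1.23936e+02]
 [ 0.00000e+00 -9.45000e-01 -3.27000e-01  8.41490e+01]
 [ 0.00000e+00  0.00000e+00  0.00000e+00  1.00000e+00]] 60.847798325395836
```

```bash
python3 - <<'E'
from h import *
h=np.array([-.125,.992,0]); h/=np.linalg.norm(h)
a=np.radians(68); cx=np.cos(a)*h+np.sin(a)*np.array([0,0,1]); n=-np.sin(a)*h+np.cos(a)*np.array([0,0,1]); cy=np.cross(n,cx)
C=np.array([528,352,92.]); q=quat(Rtool(-cy,-n)); S=C+n*170
bot.move_to(S+[-60,0,150],q); bot.move_to(S,q); bot.dwell(.2)
c,P=snap('wrist','w1'); s=bot.read_state(); print(s['clock'],s['ft_force'])
cv2.imwrite('pics/w1b.png',cv2.resize(c['image'],(768,576),interpolation=2))
m=(np.abs(P[...,0]-528)<70)&(np.abs(P[...,1]-352)<100)&(P[...,2]>15)
q=P[m]; rng=np.random.default_rng(0);best=None
for _ in range(2000):
    t=q[rng.choice(len(q),3,False)]; nn=np.cross(t[1]-t[0],t[2]-t[0]); l=np.linalg.norm(nn)
    if l<300: continue
    nn/=l
    if abs(nn@n)<.95: continue
    i=np.abs((q-t[0])@nn)<1.5
    if best is None or i.sum()>best.sum(): best=i
w=q[best]; m0=w.mean(0); nn=np.linalg.svd(w-m0)[2][2]; nn*=np.sign(nn[2])
print(best.sum(),m0.round(1),nn.round(4),np.degrees(np.arccos(nn[2])))
hh=-nn.copy(); hh[2]=0; hh/=np.linalg.norm(hh); z=nn; x=np.array([0,0,1])-nn*nn[2]; x/=np.linalg.norm(x); y=np.cross(z,x)
L=(q-m0)@np.column_stack([x,y,z]); 
f=np.abs(L[:,2])<2; print('plate',np.percentile(L[f],[0,1,99,100],axis=0).round(1).tolist())
print('rect',cv2.minAreaRect(L[f][:,:2].astype(np.float32)))
g=(L[:,2]>15); print('handle',g.sum(),np.percentile(L[g],[1,50,99],axis=0).round(1).tolist(),cv2.minAreaRect(L[g&(L[:,2]>25)][:,:2].astype(np.float32)))
np.savez('fit.npz',m0=m0,x=x,y=y,z=z)
E
```

```text
2.8333 [ 0.08901662  0.23266754 -0.37008123]
7402 [526.2 352.2 100.4] [ 0.1158 -0.9195  0.3755] 67.94256817025041
plate [[-77.6, -29.9, -2.0], [-73.0, -29.0, -1.8], [60.2, 28.9, 1.7], [61.8, 29.7, 2.0]]
rect ((-7.873989105224609, -0.0718231201171875), (59.558258056640625, 139.44981384277344), 89.91263580322266)
handle 852 [[-12.8, -21.1, 15.8], [-5.3, 0.1, 29.3], [-1.8, 21.2, 31.1]] ((-7.435013294219971, -0.27863121032714844), (11.306136131286621, 43.419395446777344), 0.21750104427337646)
```

View pics/w1b.png

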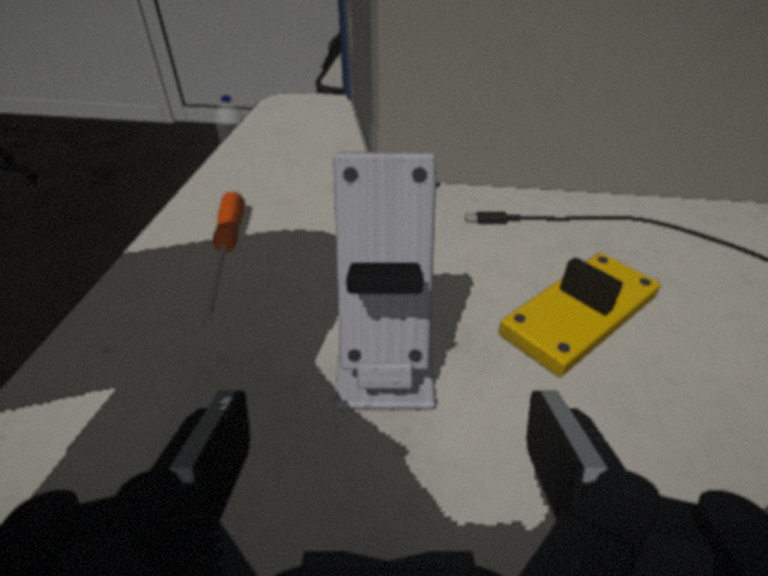

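The wrist picture shows the plate, 59.6 x 139.4 mm by the fit against 60 x 140, with the handle at (385,277). Tilt is 67.9°, and the sides are free. Next: grasp it, draw it out and lay it down.

```bash
python3 - <<'E'
from h import *
d=np.load('fit.npz'); m0,x,y,z=[d[k] for k in('m0','x','y','z')]
C=m0-7.7*x-.1*y-9*z; print('C',C.round(1))
q=quat(Rtool(-y,-z))
def f(t): s=bot.read_state(); print(t,round(s['clock'],1),'w',round(s['grip_width'],1),'F',np.round(s['ft_force'],1),np.round(s['ee_pos'],1))
bot.move_gripper(85,60)
bot.servo_line(C+70*z,q); hit=bot.servo_line(C+9*z,speed=80,until_force=10); f(('at',hit))
bot.move_gripper(50,60); f('grip')
bot.servo_line(C+9*z+28*x,speed=80); f('drawn')
bot.servo_line(C+130*z+28*x,speed=150); f('back')
c,P=snap('wrist','w2'); cv2.imwrite('pics/w2.png',c['image'])
E
```

```text
C [525.6 357.7  89.9]
('at', False) 4.8 w 85.0 F [-0.6  0.1 -0.5] [526.8 349.2  93.4]
grip 5.2 w 58.5 F [-2.1 -8.   3.8] [526.9 348.7  93.6]
drawn 5.7 w 58.6 F [ 1.6 -5.3  4. ] [525.9 359.3 120.1]
back 6.7 w 58.3 F [-0.6 -0.2 -3.2] [539.  249.1 164.2]
```

View pics/w2.png

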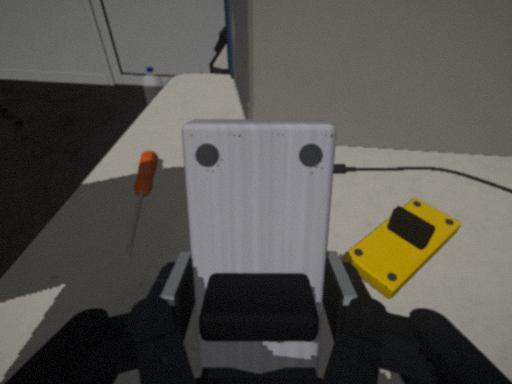

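The cover is held square in the fingers, with the handle between them. Now I'll lay it flat.

```bash
python3 - <<'E'
from h import *
def f(t): s=bot.read_state(); print(t,round(s['clock'],1),'w',round(s['grip_width'],1),'F',np.round(s['ft_force'],1),np.round(s['ee_pos'],1))
p=np.array(bot.read_state()['ee_pos'])
bot.servo_line(p+[-60,-20,50],speed=200)
cx=np.array([-.036,.999,0]); cy=np.array([-.999,-.036,0])
q=quat(Rtool(-cy,[0,0,-1]))
bot.move_to([430,215,130],q); f('hover')
bot.servo_line([430,215,32],speed=120)
hit=bot.servo_line([430,215,13],speed=25,until_force=8); f(('down',hit))
bot.move_gripper(85); f('open')
bot.servo_line([430,215,110],speed=150)
qh=quat(Rtool([.036*-1,.999,0],[0,0,-1]))
bot.move_to([430,215,190],qh); bot.dwell(.2); f('look')
c,P=snap('wrist','w3'); cv2.imwrite('pics/w3.png',c['image'])
m=(np.abs(P[...,0]-430)<70)&(np.abs(P[...,1]-215)<100)
a=m&(P[...,2]>10)&(P[...,2]<26); print('plate z',np.nanmedian(P[a][:,2]),cv2.minAreaRect(P[a][:,:2].astype(np.float32)),np.linalg.lstsq(np.c_[P[a][:,:2]-[430,215],np.ones(a.sum())],P[a][:,2],rcond=None)[0])
a=m&(P[...,2]>40); print('handle z',np.nanmedian(P[a][:,2]),cv2.minAreaRect(P[a][:,:2].astype(np.float32)))
E
```

```text
hover 8.3 w 58.2 F [-0.9 -0.7 -3.4] [429.9 215.1 129.3]
('down', True) 9.8 w 58.4 F [-2.2 -0.9  9.9] [430.  215.   19.6]
open 10.2 w 84.8 F [ 0.8 -0.7  0.9] [429.6 214.9  19.1]
look 12.6 w 85.3 F [ 0.5 -1.4 -0.6] [430.  215.  189.8]
plate z 18.34073776767383 ((429.5613098144531, 214.09280395507812), (59.66746139526367, 140.1268310546875), 2.087467670440674) [ 9.46715860e-03 -1.81149546e-04  1.83049936e+01]
handle z 236.8627390925512 ((429.60186767578125, 213.09835815429688), (148.113037109375, 43.9962158203125), 85.71549224853516)
```

View pics/w3.png

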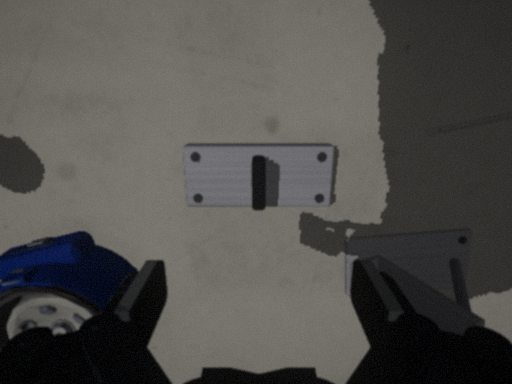

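The cover lies flat: top face at 18.3 mm, handle up, at (258,182) in the picture. Before regrasping it I'll measure the bay and latch from close by, while the hand is empty.

```bash
python3 - <<'E'
from h import *
qh=quat(Rtool([-.036,.999,0],[0,0,-1]))
bot.move_to([460,0,260],qh)
bot.move_to([546,-245,215],qh); bot.dwell(.2)
c,P=snap('wrist','w4'); print(bot.read_state()['clock'])
cv2.imwrite('pics/w4.png',cv2.resize(c['image'],(768,576),interpolation=2))
m=(np.abs(P[...,0]-546)<65)&(np.abs(P[...,1]+248)<140); Z=P[...,2]
def rect(lo,hi,mm=m):
    a=mm&(Z>lo)&(Z<hi); q=P[a][:,:2].astype(np.float32); print(lo,hi,a.sum(),np.median(Z[a]).round(1),[np.round(v,2) for v in cv2.minAreaRect(q)],cv2.boxPoints(cv2.minAreaRect(q)).round(1).tolist())
rect(36,44); rect(74,95)
rect(50,62)
# bay inner edges: project on bay axes
ax=np.array([.036,-.9993]); ay=np.array([.9993,.036]); o=np.array([546,-212.]); 
D=P[...,:2]-o; U=D@ax; V=D@ay
w=(Z>37)&(Z<43); fl=(Z>26)&(Z<33)
def edge(sel,A): 
    q=A[sel&w]; return np.percentile(q,[1,99]).round(1)
for u in(-50,-20,20,50):
    s=(np.abs(U-u)<6)&(np.abs(V)<50); print('u',u,'wall -',edge(s&(V<0),V),'floor',np.percentile(V[s&fl],[1,99]).round(1),'wall+',edge(s&(V>0),V))
for v in(-25,-12,12,25):
    s=(np.abs(V-v)<5); print('v',v,'wall -',edge(s&(U<-40)&(U>-95),U),'wall+',edge(s&(U>50)&(U<90),U),'floor',np.percentile(U[s&fl&(abs(U)<80)],[1,99]).round(1))
E
```

```text
14.825
36 44 9522 40.3 [array([ 550.  , -249.15]), array([ 87.93, 238.13]), np.float64(2.09)] [[501.70001220703125, -131.8000030517578], [510.3999938964844, -369.70001220703125], [598.2999877929688, -366.5], [589.5999755859375, -128.60000610351562]]
74 95 1341 86.6 [array([ 551.96, -316.92]), array([65.34, 12.67]), np.float64(2.16)] [[519.0999755859375, -311.79998779296875], [519.5, -324.5], [584.7999877929688, -322.0], [584.4000244140625, -309.3999938964844]]
50 62 938 55.4 [array([ 541.99, -313.47]), array([85.03, 19.95]), np.float64(9.02)] [[498.3999938964844, -310.29998779296875], [501.6000061035156, -330.0], [585.5, -316.70001220703125], [582.4000244140625, -297.0]]
u -50 wall - [-39.8 -30.5] floor [-40.4  37.1] wall+ [36.6 45.7]
u -20 wall - [-39.9 -30.4] floor [-40.6  37.3] wall+ [36.6 45.5]
u 20 wall - [-40.4 -30.2] floor [-40.8  36.8] wall+ [36.3 45.7]
u 50 wall - [-40.5 -31.4] floor [-41.   36.7] wall+ [36.1 45.7]
v -25 wall - [-81.4 -72.6] wall+ [73.  89.8] floor [-72.1  72.2]
v -12 wall - [-81.3 -72.4] wall+ [73.4 89.5] floor [-73.   73.3]
v 12 wall - [-81.1 -72.3] wall+ [73.4 89.4] floor [-72.6  73.3]
v 25 wall - [-80.9 -72.3] wall+ [73.3 89.7] floor [-72.3  72.2]
```

View pics/w4.png

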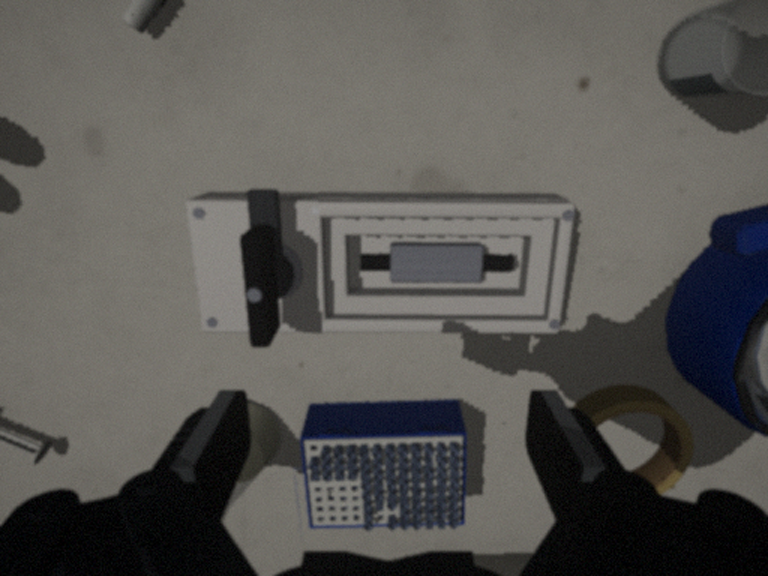

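The picture shows the open bay centred near (437,262) and the latch blade at (262,285), with its tongue towards the robot at (263,205). The wall fits put the bay centre at (549.0,-212.2) and the yaw at 2.09°. The latch axis predicted from the bay and the measured blade agree within 1 mm. Now I'll regrasp the cover by its handle and insert it.

```bash
python3 - <<'E'
from h import *
def f(t): s=bot.read_state(); print(t,round(s['clock'],1),'w',round(s['grip_width'],1),'F',np.round(s['ft_force'],1),np.round(s['ee_pos'],1))
qh=quat(Rtool([-.0365,.9993,0],[0,0,-1]))
bot.move_to([460,0,260],qh); bot.move_gripper(50,60)
bot.move_to([429.6,214.3,130],qh)
bot.servo_line([429.6,214.3,65],speed=150)
hit=bot.servo_line([429.6,214.3,40.5],speed=60,until_force=8); f(('at',hit))
if hit: raise SystemExit
bot.move_gripper(0,70); f('grip')
bot.servo_line([429.6,214.3,240],speed=200); f('lift')
bot.move_to([470,0,260],qh)
bot.move_to([549,-212.2,180],qh); bot.servo_line([549,-212.2,92],speed=120); bot.dwell(.2); f('above')
c,P=snap('wrist','w5'); cv2.imwrite('pics/w5.png',c['image'])
ax=np.array([.0365,-.9993]); ay=np.array([.9993,.0365]); D=P[...,:2]-[549,-212.2]; U=D@ax; V=D@ay; Z=P[...,2]
for n,lo,hi in(('plate',63,76),('wall',36,43)):
    a=(Z>lo)&(Z<hi)&(abs(U)<85)&(abs(V)<48); print(n,a.sum(),np.median(Z[a]),'U',np.percentile(U[a],[.5,99.5]).round(1),'V',np.percentile(V[a],[.5,99.5]).round(1),cv2.minAreaRect(P[a][:,:2].astype(np.float32)))
E
```

```text
('at', False) 18.4 w 50.0 F [-0.1 -0.4  0.4] [429.6 214.3  40.3]
grip 18.9 w 10.8 F [-1.3 -1.5  5.8] [429.8 214.4  40.9]
lift 20.0 w 10.6 F [-0.1  0.1 -2.8] [429.2 214.1 238.8]
above 22.9 w 10.7 F [ 1.2  1.1 -3.3] [ 549.3 -212.3   92.7]
plate 22843 70.01969572478535 U [-67.5  69. ] V [-29.8  27.8] ((548.9840087890625, -212.9237823486328), (60.44318389892578, 138.7039031982422), 2.0111494064331055)
wall 6567 40.183545608406405 U [-80.8  84.8] V [-43.8  33.8] ((548.2401123046875, -213.74856567382812), (87.54147338867188, 166.97691345214844), 2.047506809234619)
```

View pics/w5.png

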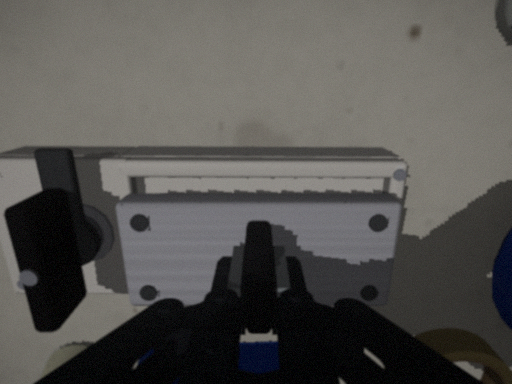

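The cover hangs level over the bay, about 1 mm off centre at most, against 3 mm of clearance. Lowering it.

```bash
python3 - <<'E'
from h import *
def f(t): s=bot.read_state(); print(t,round(s['clock'],1),'w',round(s['grip_width'],1),'F',np.round(s['ft_force'],1),np.round(s['ee_pos'],1))
bot.servo_line([549.2,-212.2,82],speed=80)
hit=bot.servo_line([549.2,-212.2,66],speed=25,until_force=10); f(('down',hit))
bot.move_gripper(45); f('open')
bot.servo_line([549.2,-212.2,140],speed=150)
qh=bot.read_state()['tool_rot']
bot.move_to([549,-245,215],qh); bot.dwell(.2)
c,P=snap('wrist','w6'); f('look')
cv2.imwrite('pics/w6.png',c['image'])
ax=np.array([.0365,-.9993]); ay=np.array([.9993,.0365]); D=P[...,:2]-[549,-212.2]; U=D@ax; V=D@ay; Z=P[...,2]
a=(Z>44)&(Z<53)&(abs(U)<80)&(abs(V)<38); print('plate',a.sum(),np.median(Z[a]),cv2.minAreaRect(P[a][:,:2].astype(np.float32)),np.linalg.lstsq(np.c_[U[a],V[a],np.ones(a.sum())],Z[a],rcond=None)[0])
a=(Z>74)&(Z<95)&(abs(U-105)<30)&(abs(V)<50); print('blade',np.median(Z[a]),cv2.minAreaRect(P[a][:,:2].astype(np.float32)))
E
```

```text
('down', True) 23.7 w 10.7 F [-2.4  1.1  7.1] [ 549.2 -212.2   71. ]
open 24.2 w 44.8 F [ 0.2  0.3 -0.2] [ 548.8 -212.1   70.1]
look 25.5 w 44.6 F [ 0.7  1.  -0.1] [ 548.7 -244.5  213.6]
plate 8479 48.31452318016494 ((548.9347534179688, -212.97793579101562), (59.59053421020508, 139.76983642578125), 2.0857653617858887) [3.82550031e-04 5.37512304e-03 4.83050754e+01]
blade 86.65026680823075 ((551.6841430664062, -316.9521179199219), (64.52234649658203, 12.552721977233887), 1.9880188703536987)
```

View pics/w6.png

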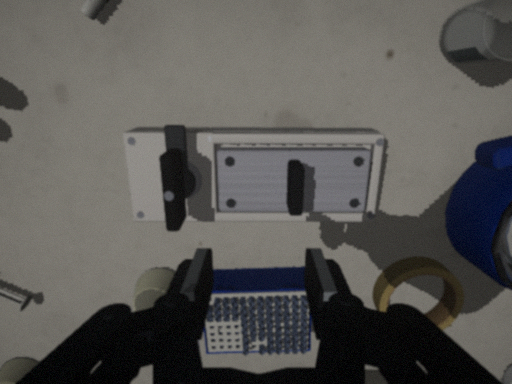

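The cover is home: its top is at 48.3 mm, flat, at (293,182) in the picture, and the latch is still open. Now turning the latch.

```bash
python3 - <<'E'
from h import *
def f(t): s=bot.read_state(); print(t,round(s['clock'],1),'w',round(s['grip_width'],1),'F',np.round(s['ft_force'],1),'M',np.round(s['moment'],2),np.round(s['ee_pos'],1))
R0=Rtool([-.0365,.9993,0],[0,0,-1]); A=np.array([552.4,-317.0,81.])
bot.move_to(A+[0,0,60],quat(R0))
hit=bot.servo_line(A,speed=80,until_force=10); f(('at',hit))
if hit: raise SystemExit
bot.move_gripper(0,40); f('grip')
for an in range(10,91,10):
    bot.move_to(A+[0,0,4*np.sin(np.radians(2*an))],quat(R.from_euler('z',-an,degrees=True)*R0)); 
    f(an)
E
```

```text
('at', False) 26.9 w 45.2 F [ 0.8 -0.4 -0.3] M [ 0.03  0.01 -0.04] [ 552.6 -317.2   81.5]
grip 27.2 w 11.3 F [-1.5  4.2  3.9] M [0.56 0.2  0.07] [ 552.6 -316.7   81.5]
10 27.5 w 11.2 F [-4.1  7.1 11.4] M [0.99 0.81 0.19] [ 552.6 -316.7   83.5]
20 27.8 w 10.9 F [-4.3  7.1 13.8] M [1.19 1.03 0.18] [ 552.6 -316.6   84.8]
30 28.1 w 10.9 F [-5.3  8.6 12.6] M [1.27 1.09 0.08] [ 552.6 -316.6   85.7]
40 28.4 w 11.1 F [-4.4  6.8 13.3] M [1.28 1.11 0.  ] [ 552.6 -316.6   86.1]
50 28.7 w 11.5 F [-4.8  8.1 13.6] M [ 1.38  1.16 -0.06] [ 552.6 -316.5   86.2]
60 29.0 w 11.2 F [-5.6  8.8 15. ] M [ 1.48  1.21 -0.07] [ 552.6 -316.5   85.8]
70 29.3 w 11.2 F [-5.   8.7 14.3] M [ 1.53  1.08 -0.19] [ 552.6 -316.5   84.9]
80 29.6 w 11.0 F [-3.2  9.2 13.2] M [ 1.55  0.99 -0.25] [ 552.6 -316.5   83.5]
90 29.9 w 11.5 F [-1.7  6.   9.1] M [ 1.3   0.55 -0.19] [ 552.6 -316.5   81.7]
```

```bash
python3 - <<'E'
from h import *
bot.move_gripper(35); 
p=np.array(bot.read_state()['ee_pos']); bot.servo_line(p+[0,0,70],speed=120)
bot.move_to([549,-245,215],quat(Rtool([-.0365,.9993,0],[0,0,-1]))); bot.dwell(.3)
c,P=snap('wrist','w7'); s=bot.read_state(); print(s['clock'],np.round(s['ft_force'],1))
cv2.imwrite('pics/w7.png',cv2.resize(c['image'],(768,576),interpolation=2))
ax=np.array([.0365,-.9993]); ay=np.array([.9993,.0365]); D=P[...,:2]-[549,-212.2]; U=D@ax; V=D@ay; Z=P[...,2]
a=(Z>74)&(Z<95)&(abs(U-105)<40)&(abs(V)<50); print('blade',np.median(Z[a]),cv2.minAreaRect(np.c_[U[a],V[a]].astype(np.float32)))
a=(Z>45)&(Z<53)&(U>-72)&(U<45)&(abs(V)<38); print('plate',np.median(Z[a]),cv2.minAreaRect(P[a][:,:2].astype(np.float32)))
a=(Z>53)&(Z<62)&(U>50)&(U<90)&(abs(V)<38); print('tongue',np.median(Z[a]),U[a].min(),np.percentile(V[a],[1,99]))
T0=np.load('top.npz'); c,P=snap('top','top2'); P0=T0['P']
e=cv2.absdiff(T0['im'],c['image']).max(2); r=lambda i:i
for n,x,y in(('beaker',415,-57),('bottle',733,209),('tape',696,-51),('flask',692,-346)):
    for Q in(P0,P):
        m=(np.hypot(Q[...,0]-x,Q[...,1]-y)<60)&(Q[...,2]>12); print(n,m.sum(),np.nanmedian(Q[m],0).round(1))
cv2.imwrite('pics/top2b.png',cv2.resize(c['image'],(800,600),interpolation=2))
E
```

```text
32.6333 [1.  0.1 0.7]
blade 86.71471560517921 ((104.54214477539062, -0.806884765625), (12.11022663116455, 65.66413116455078), 89.90037536621094)
plate 48.31898093602544 ((548.4277954101562, -200.2013702392578), (59.3283805847168, 114.02704620361328), 2.066636085510254)
tongue 55.13991918280911 52.87970158992823 [-8.89200903  8.32539719]
beaker 112 [410.6 -67.2  65.8]
beaker 721 [391.2 -91.  547.8]
bottle 287 [734.5 209.3  74. ]
bottle 285 [734.7 209.   74.1]
tape 294 [696.3 -54.1  25.4]
tape 300 [695.3 -55.   24.9]
flask 426 [ 696.  -342.4   48.7]
flask 410 [ 696.7 -342.3   51.1]
```

View pics/w7.png

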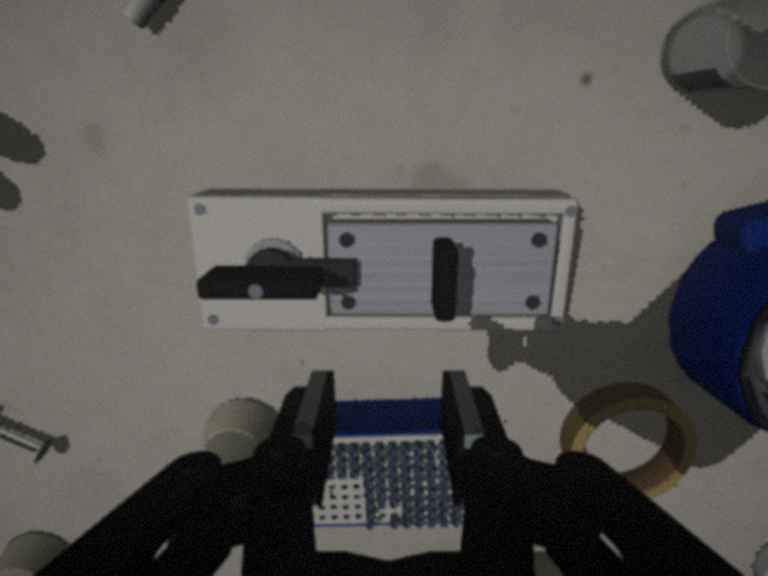

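The blade lies along the bay at 89.9° and has dropped back to its original height. The tongue is over the cover's end at (340,273). The beaker shows at the same place as in the earlier picture. Handing in.

```bash
python3 - <<'E'
from h import *
bot.finish_job(); print('done')
E
```

```text
the job is handed in; nothing more can be done
done
```

The flow-cell housing is closed and latched, and the job was handed in at about 33 s on the robot's clock, against the 72 s limit.

I drew the cover out of the sloping rest by its sides, laid it flat on the bench with the handle up, and let go of it. I then picked it up by the handle, set it in the bay, released it, and turned the latch a quarter turn clockwise.

**Last checks before hand-in:**
- **Cover:** the top of the plate is at 48.3 mm (expected 48), and it measured flat once seated in the bay.
- **Latch:** the blade is turned 89.9° and back at its starting height, so it dropped into the detent. The tongue is over the cover's end.
- **Robot:** it was clear of everything. The forces I read during the work stayed under about 20 N.
- **Bystanders:** the bottle, tape and flask measured within about 1–2.5 mm of where they started, which is within the measuring noise.

**One check that failed:** the arm blocked the top camera's view of the beaker, so that depth comparison gave no usable result. In the wrist pictures taken before and after inserting the cover and turning the latch, the beaker looks to be in the same place.

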